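Open the basket-maker's tool chest onto its stay and put the rapping iron away

ROBOT

A 7-joint arm with a two-finger parallel gripper is mounted at the origin on the work surface. World frame = base frame: x ahead of the robot, y to its left, z up, the work surface at z = 0. Lengths are in m, angles in rad, forces in N, time in s.
With the tool pointing down it reaches from about 0.4 to 0.9 m from the base axis. Payload 5.6 kg.
Tool frame: the origin (TCP) lies between the finger pads; the fingertips stand 8 mm ahead of it and the grasp point (between the pads) lies 11 mm behind it (tips_ahead is the distance from the TCP to the fingertips, in m); z points along the fingers, y is the direction in which the jaws open and shut (so a half turn about z gives the same grasp; the last joint's range is limited). The gripper opens to 92 mm and grips with 3 to 60 N. Pads are 20 mm wide; open, the fingers measure 128 mm over their backs; the gripper's body (75 mm by 189 mm) begins 69 mm behind the grasp point.
Start: joints at [-1.167, 0.468, -0.012, 1.603, 0.006, 1.071, -0.056], TCP at [0.281, 0.586, 0.223] pointing down, gripper open.
Joint ranges: [-2.53, 2.53], [-0.31, 2.02], [-1.57, 1.55], [0.28, 2.44], [-1.29, 4.43], [0.15, 1.84], [-2.92, 2.92]. Speed limits (rad/s): [2.57, 2.57, 3.14, 3.14, 3.14, 3.14, 3.14].

INTERFACE

Orientations are given as a 3x3 rotation matrix whose columns are the frame's x, y, z axes.
In Python, from station import get_state, read_camera, calibration, hand_in, search_frame, outline_of, tips_ahead gives the robot as it stands.
- The arm moves only by the tool send_rows, never from a script. Its argument "series" is a list of rows, each an object with "twist": the turn, a rotation vector about the tool's x, y, z in degrees, a list of three; "delta_pos": the shift along the tool's x, y, z in cm, a list of three; "fingers": the finger opening in cm, from 0 to 9.19. In form: [{"twist": [ax, ay, az], "delta_pos": [dx, dy, dz], "fingers": fingers}, ...]. A call has 1 to 20 rows; each row shifts and turns the commanded pose from where the row before left it, along the tool's axes as they then stand; what a row does not reach is not made up. A row lasts 1/10 s, in which the tool goes at most 50 mm and 8.59 degrees, less where a joint would pass 70% of its speed; a pose out of reach is approached as far as the arm can. A call is refused whole if a number of a shift passes 5 or a number of a turn 8.59, either way. A call with a gripper value outside its range is refused whole. The fingers move at their own pace and stop on an object; the grip force is fixed at half the most. Time passes only in rows, so rows that do not move let the fingers close. It gives the time, the measured TCP pose, the force and the opening at its end, in the units of the state.
- get_state(): the state, without advancing time (a new reading comes with each control period).
- read_camera(name): name is "scene" or "side" or "wrist"; returns (picture, depth): 420x560x3 uint8, blue, green, red; 420x560 float32, m along the optical axis (not along the pixel's ray), 0 where there is no reading.
- calibration(name): a dict with "fx", "fy", "cx", "cy" (pixels), "extrinsics" (4x4, takes a point from camera to world coordinates). Camera axes: x right, y up, looking along -z (the intrinsics and any distortion apply to the point x, -y, -z); pixel columns grow to the right and rows downward; lengths in m; the calibration is good to about 2 mm. The wrist camera is an equidistant fisheye: a pixel r from the principal point sees the ray r / f radians off the axis. A picture is of the moment at which its call begins: read the wrist's pose just before it. calibration takes no time and is no camera call; for the wrist camera it gives the pose at the moment of the call.
- hand_in(): hands the job in, once; it reports no verdict.
Trained networks look in the newest picture that a camera, given by its name, has taken for a name from the list of things; names that differ only in an ending like _2 or _b are one class to them, and where a whole thing is asked for, a point or a joint stands for the part that bears it (a point fixed in the world has none). Each returns a list of dicts, best first, with "score" (0 to 1); they miss things now and then, are a little off and sometimes report something else, mostly with a low value. They report only what shows in the picture. A call takes as long as a camera call. They do not tell look-alikes from the thing itself.
- search_frame(name, camera): "at" ([x, y, z] in m, in world coordinates, good to about 4 mm: the middle of the surface that is visible of it).
- outline_of(name, camera): "region" (420x560 bool, what is visible of it).
The state is a dict: "t": time; "q": joint angles; "joint_vel": joint speeds; "effort": joint torques, N m; "eef_pos": TCP position; "tcp_rot": TCP orientation; "contact_force": force on the tool from outside, world axes, zero at the start; "torque": the same for the moment, N m; "finger_gap": finger opening in m.
Only numpy, scipy, OpenCV 4.12 (cv2) and the standard library are available. Lean on these libraries where they do the work, as an engineer would, in place of code of your own. Each camera call takes 0.05 s, during which the arm holds its last target. There are 200 camera calls.

TASK

Put the rapping iron away in the tool chest: with a finger under the overhanging front edge, push the chest's lid up past its balance point and on until it bears against its rod stay and stays open by itself; where the stay stops it differs each time, so feel for it and press it home lightly without forcing, throwing or dropping the lid. Then lay the iron (do not drop it) flat in the wide front bay of the chest, and leave the lid open and everything else where it is.

Things in the scene. Friction and masses are not known exactly. Their poses are not given: they have to be found in the camera images.
- chest: Plain plywood tool chest, fixed, 180 (x) by 360 (y) by 80 mm high, walls and floor 9 mm. Origin: centre of its underside, on the bench; x points from its front (turned to the robot's left, where the iron lies) to the hinge side, z up. Inside, a 41 mm high divider (x 44 to 50 mm) parts the wide front bay (x -81 to 44 mm) from a narrow rear bay with small tools. A rod stay is outside its +y end.
- lid_hinge (a point): Middle of the lid's hinge axis, at x 90, z 81 mm of the chest; the axis runs along the chest's y.
- lid (a joint): Lid angle: 0 closed (as at the start), growing as it opens up and away from the front; pi/2 is upright. The lid weighs 0.4 to 0.7 kg and its hinges are stiff (0.2 N m of friction): left alone below about 1.1 to 1.3 rad it falls shut, beyond that it stands where it is left, short of the stay or on it. More than 15 N on the lid tears the hinge screws.
- lid_panel: The lid: flat plywood board, 370 mm along the hinge, 205 mm from hinge axis to front edge, 12 mm thick, overhanging the chest's front by 25 mm; battens 9 mm high on top, underside flat and free. Origin on the hinge axis in the plane of the underside; the board lies along its own -x, its z points out of the top. It carries the stay's 6 mm steel rod at its +y end.
- lid_edge (a point): Middle of the lid's front edge, on its underside (205 mm from the hinge axis); 81 mm above the bench when closed.
- stay_eye: Steel eye (14 mm ball, origin at its centre) outside the chest's +y end, in which the stay's rod slides. A collar clamped on the rod runs up against it and stops the lid somewhere from 1.62 to 1.95 rad; this changes each time and is not measured. The stop gives only a few mm at the lid before 15 N is reached; a light push of 4 to 8 N on the outer half of the lid makes it bear on it.
- iron: Rapping iron (basket-maker's beater), 0.38 kg, 240 mm long, lying flat: along its x axis from -120 to -34 mm a wooden handle 26 wide and 24 high, to 0 a steel shoulder 22 wide and 20 high, to +120 mm a flat steel blade 34 wide and 9 high. Origin on its underside, where shoulder and blade meet; that is also about its balance point. z up.
- iron_grip (a point): Middle of the iron's steel shoulder, 22 mm wide across the iron's y, 10 mm above its underside, 18 mm from the iron's origin towards the handle.
- front_bay (a point): Middle of the floor of the chest's wide front bay (125 by 342 mm, floor 9 mm above the bench).
- bodkin: Bystander: wood-handled steel spike lying flat, 190 mm long, 22 mm high, beyond the iron. Leave alone.
- secateurs: Bystander: pair of secateurs lying flat, about 185 mm long, 16 mm high, behind the chest (hinge side). Leave alone.
- side_cutters: Bystander: pair of side cutters lying flat, about 185 mm long, 16 mm high, near the robot. Leave alone.
- mallet: Bystander: hammer lying behind the chest (hinge side). Leave alone.
- bottle: Bystander: drinking bottle standing, 68 mm across, 220 mm high, beyond the iron. Leave alone.
- glue_jar: Bystander: jar standing, 72 mm across, 100 mm high, far behind the chest (hinge side). Leave alone.
There are look-alikes about, which are no part of the job. Several things look just like the iron: the one meant starts farthest to the robot's left.

How it is judged:
On the way, in this order (a step that is already met when the one before it is completed fails the run):
1. the lid is pushed up past its balance point until it bears on its stay (collar pressed on the eye with more than 6 N for 0.1 s) (value of joint lid above 1.58 rad and contact force between lid_panel and stay_eye above 6 N), for 0.1 s.
2. the rapping iron lies flat on the floor of the front bay (x of iron in the frame of chest between -0.07 and 0.033 m and y of iron in the frame of chest between -0.07 and 0.07 m and height (world z) of iron below 0.014 m and angle between iron's own z axis and vertical below 0.08 rad), for 0.2 s.
At the end, for the whole second after the job is handed in: The lid stands open by itself beyond 1.58 rad, at rest; the rapping iron lies released and at rest, flat (within 0.08 rad) on the floor (within 5 mm) of the chest's front bay (all of step 2 and value of joint lid above 1.58 rad and linear speed of iron below 0.02 m/s and velocity of joint lid between -0.05 and 0.05 rad/s); the robot touches nothing.
It fails at once if the lid is pressed with more than 15 N (contact force between any of the fingers, the arm and lid_panel above 15 N).
It fails at once if the lid is thrown open or let fall (faster than 2 rad/s) (velocity of joint lid above 2 rad/s or velocity of joint lid below -2 rad/s).
It fails at once if the iron is dropped into the chest (faster than 0.7 m/s below the rim) (height (world z) of iron below 0.075 m and horizontal distance between iron and front_bay below 0.12 m and linear speed of iron above 0.7 m/s).
It fails at once if a bystander is moved more than 40 mm or tipped (distance of any of bodkin, secateurs, side_cutters, mallet, bottle, glue_jar from where it was at the start of the episode above 0.04 m or angle between any of bodkin, secateurs, side_cutters, mallet, bottle, glue_jar's own z axis and vertical above 0.3 rad).
It also fails if it takes over 67 s, if anything falls off the work surface, if the arm or the gripper's body presses on something with over 40 N, if the wrist force passes 120 N, or if a joint passes its speed limit or range.

## Working session

There is one attempt and no reset: what is moved stays moved. The work goes in short steps, Python scripts to look and compute and a tool call to move; the robot and the scene stay as the last step left them, time stands still between calls to the robot, and variables do not carry over. Pictures are saved under pics/ and viewed, about 8 in all and at most 12, crops included, and the job is handed in when it is done.

Besides the shell and the picture viewer there is one more tool, called after ">>>" by a JSON object that holds its "op" and its "data", one argument or row to a line. send_rows: Moves the arm, as the interface text tells. Its arguments: {"type":"object","properties":{"series":{"type":"array"}},"required":["series"]}

```bash
mkdir -p pics; ls; python3 - <<'E'
from station import *
import cv2,numpy as np
s=get_state();print({k:np.round(v,3).tolist() for k,v in s.items()})
print(tips_ahead if not callable(tips_ahead) else tips_ahead())
a,_=read_camera("scene");b,_=read_camera("side")
cv2.imwrite("pics/a.png",np.vstack([a,b])[:, :] if 0 else cv2.resize(np.hstack([a,b]),(800,300)))
cv2.imwrite("pics/s.png",a);cv2.imwrite("pics/d.png",b)
for c in("scene","side"):
  print(c,np.round(calibration(c)["extrinsics"],3).tolist())
  for n in("iron","chest","lid_panel","stay_eye","lid_edge","bodkin","bottle","iron_grip","side_cutters"):
    for r in search_frame(n,c)[:5]: print(c,n,round(r["score"],2),np.round(r["at"],3))
E
```

```text
pics
{'t': 0.0, 'q': [-1.167, 0.468, -0.012, 1.604, 0.006, 1.071, -0.056], 'joint_vel': [0.0, 0.0, 0.0, -0.002, 0.001, -0.0, 0.001], 'effort': [-0.0, -52.056, -0.012, -24.374, -0.057, 0.017, 0.0], 'eef_pos': [0.281, 0.586, 0.222], 'tcp_rot': [[-0.902, 0.432, -0.001], [0.432, 0.902, -0.002], [-0.0, -0.002, -1.0]], 'contact_force': [0.464, -0.815, 0.725], 'torque': [0.006, -0.017, 0.005], 'finger_gap': 0.092}
0.008
scene [[0.551, -0.671, 0.496, 1.159], [0.834, 0.431, -0.344, -0.448], [0.017, 0.603, 0.797, 1.005], [0.0, 0.0, 0.0, 1.0]]
scene iron 0.85 [0.337 0.122 0.006]
scene iron 0.36 [ 0.643 -0.114  0.091]
scene chest 0.75 [ 0.642 -0.117  0.094]
scene chest 0.16 [ 0.624 -0.11   0.096]
scene lid_panel 0.61 [ 0.625 -0.109  0.096]
scene lid_edge 0.63 [ 0.627 -0.108  0.097]
scene bodkin 0.76 [0.701 0.304 0.019]
scene bottle 0.6 [0.675 0.422 0.12 ]
scene bottle 0.5 [ 0.35  -0.33   0.008]
scene iron_grip 0.84 [0.554 0.291 0.009]
scene iron_grip 0.81 [0.34  0.126 0.009]
scene side_cutters 0.77 [ 0.35  -0.33   0.009]
scene side_cutters 0.2 [ 0.639 -0.117  0.09 ]
side [[0.795, 0.413, -0.445, -0.177], [-0.607, 0.53, -0.593, -1.029], [-0.009, 0.741, 0.671, 1.199], [0.0, 0.0, 0.0, 1.0]]
side iron 0.69 [0.541 0.287 0.009]
side chest 0.59 [ 0.572 -0.138  0.096]
side chest 0.31 [ 0.34  -0.328  0.01 ]
side chest 0.17 [0.696 0.302 0.017]
side lid_panel 0.57 [ 0.581 -0.113  0.093]
side lid_panel 0.56 [ 0.554 -0.518  0.072]
side lid_edge 0.22 [0.653 0.424 0.105]
side bodkin 0.75 [0.696 0.305 0.014]
side bottle 0.56 [0.653 0.424 0.105]
side bottle 0.37 [ 0.567 -0.141  0.091]
side iron_grip 0.86 [0.54  0.291 0.009]
side iron_grip 0.77 [0.313 0.117 0.008]
side side_cutters 0.83 [ 0.347 -0.328  0.011]
```

View pics/s.png

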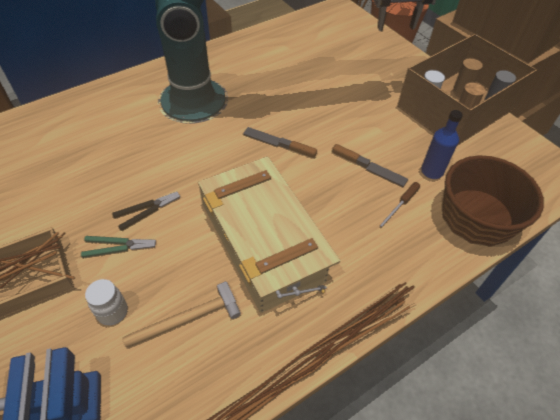

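View pics/d.png

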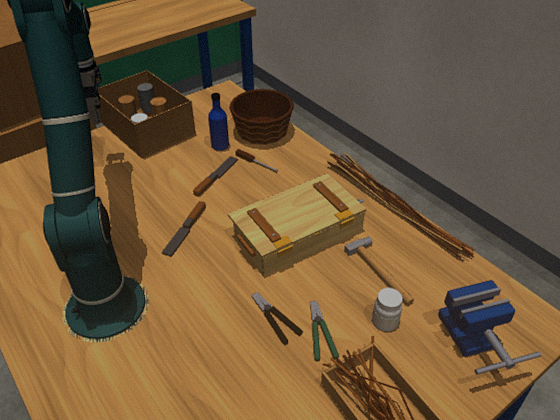

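Both views show the chest (scene 265,225) with its front facing the irons. The iron meant is at scene (370,165) / side (215,175), about (0.54, 0.29). The look-alike is at scene (280,142). Next I fit the lid rectangle and the iron's axis from the depth data.

```bash
cat > h.py <<'E'
from station import *
import cv2,numpy as np
def cloud(c,d):
    k=calibration(c);v,u=np.mgrid[:420,:560]
    p=np.stack([(u-k["cx"])/k["fx"]*d,-(v-k["cy"])/k["fy"]*d,-d],-1)
    E=k["extrinsics"];E=np.array(E);w=p@E[:3,:3].T+E[:3,3];w[d<=0]=np.nan
    return w
E
python3 - <<'E'
from h import *
for c in("scene","side"):
    im,d=read_camera(c);w=cloud(c,d)
    z=w[...,2]
    tab=(abs(z)<.01)&(abs(w[...,0]-.45)<.3)&(abs(w[...,1]-.05)<.4);print(c,"table z",np.nanmedian(z[tab]))
    m=(z>.083)&(z<.11)&(abs(w[...,0]-.62)<.27)&(abs(w[...,1]+.11)<.22)
    n,l,st,_=cv2.connectedComponentsWithStats(m.astype(np.uint8));i=1+np.argmax(st[1:,4]);m=l==i
    r=cv2.minAreaRect(w[m][:,:2].astype(np.float32)*1000);print("lid",r,np.round(cv2.boxPoints(r)).tolist(),np.nanmedian(z[m]))
    for o in outline_of("iron",c)[:3]:
        g=o["region"];p=w[g];p=p[np.isfinite(p[:,0])&(p[:,2]>.004)]
        r=cv2.minAreaRect(p[:,:2].astype(np.float32)*1000);print("iron",o["score"],g.sum(),r,p[:,2].max())
        a=np.cov(p[:,:2].T);ev,V=np.linalg.eigh(a);ax=V[:,1];q=(p[:,:2]-p[:,:2].mean(0));t=q@ax;s=q@V[:,0]
        print(p.mean(0),ax,t.min(),t.max(), [(round(b,3),round(float(np.median(p[(t>b-.01)&(t<b+.01),2])),4),round(float(np.median(s[(t>b-.01)&(t<b+.01)])),4)) for b in np.linspace(-.1,.1,9) if ((t>b-.01)&(t<b+.01)).any()])
    for n in("stay_eye","mallet","secateurs","glue_jar"):
        for r in search_frame(n,c)[:1]: print(n,r["score"],np.round(r["at"],3))
E
```

```text
scene table z -0.0016404898817313773
lid ((606.9188842773438, -100.8469009399414), (212.9105987548828, 390.09765625), 84.25071716308594) [[402.0, -187.0], [790.0, -226.0], [812.0, -14.0], [424.0, 25.0]] 0.09171597401669773
iron 0.96 815 ((327.90802001953125, 131.6724853515625), (238.41604614257812, 45.3699951171875), 32.479740142822266) 0.027290109340005753
[0.33843885 0.12978424 0.01273647] [-0.86820402 -0.4962074 ] -0.11141705350522496 0.1275499016350595 [(np.float64(-0.1), 0.0192, 0.0018), (np.float64(-0.075), 0.0197, 0.0039), (np.float64(-0.05), 0.02, 0.002), (np.float64(-0.025), 0.0171, 0.0038), (np.float64(0.0), 0.0157, 0.0038), (np.float64(0.025), 0.0074, -0.0016), (np.float64(0.05), 0.0074, 0.0002), (np.float64(0.075), 0.007, -0.0016), (np.float64(0.1), 0.0066, 0.0004)]
iron 0.58 768 ((548.688232421875, 294.0289001464844), (235.85208129882812, 37.68327331542969), 23.46620750427246) 0.02632078651306624
[0.54895481 0.29170593 0.01250094] [-0.90947136 -0.41576658] -0.11855766340879041 0.1173188752110763 [(np.float64(-0.1), 0.0076, 0.0001), (np.float64(-0.075), 0.0081, -0.0006), 
[... 1697 characters left out ...]
075), 0.0204, 0.0018), (np.float64(0.1), 0.0205, 0.0018)]
iron 0.37 680 ((351.7662353515625, -316.5302734375), (182.15272521972656, 59.91379165649414), 81.69361877441406) 0.022180803523969006
[ 0.34131802 -0.32398703  0.0116997 ] [0.03178411 0.99949476] -0.07992995646950497 0.10078359198110899 [(np.float64(-0.075), 0.012, 0.0161), (np.float64(-0.05), 0.0122, 0.0123), (np.float64(-0.025), 0.0125, 0.0079), (np.float64(0.0), 0.0123, -0.0063), (np.float64(0.025), 0.0128, 0.0006), (np.float64(0.05), 0.0116, -0.0009), (np.float64(0.075), 0.0105, -0.0006), (np.float64(0.1), 0.0085, -0.0001)]
mallet 0.8 [ 0.676 -0.359  0.02 ]
secateurs 0.84 [ 0.408 -0.434  0.013]
glue_jar 0.91 [ 0.555 -0.517  0.074]
```

```bash
cat >> h.py <<'E'
from scipy.spatial.transform import Rotation as Ro
def pose():
    s=get_state();return np.array(s["eef_pos"]),np.array(s["tcp_rot"])
def goalR(yaw,tilt,flip=1):
    # tool z: horizontal heading yaw (deg, 0=-y world, + towards +x), tilt deg below horizontal
    a,t=np.radians([yaw,tilt]);z=np.array([np.sin(a)*np.cos(t),-np.cos(a)*np.cos(t),-np.sin(t)])
    y=flip*np.array([np.cos(a),np.sin(a),0]);return np.c_[np.cross(y,z),y,z]
def togo(p,R=None):
    q,Q=pose();print("shift cm",np.round(Q.T@(np.array(p)-q)*100,2))
    if R is not None: print("turn deg",np.round(Ro.from_matrix(Q.T@R).as_rotvec(degrees=True),2),"shift after turn cm",np.round(R.T@(np.array(p)-q)*100,2))
E
python3 -c "
from h import *
togo([.5,.33,.3],goalR(15,20));togo([.5,.33,.3],goalR(15,20,-1))"
```

```text
shift cm [-30.83 -13.64  -7.74]
turn deg [ 30.08 -65.39  42.95] shift after turn cm [-17.68  14.53  25.93]
shift cm [-30.83 -13.64  -7.74]
turn deg [  77.63   35.71 -110.87] shift after turn cm [ 17.68 -14.53  25.93]
```

>>> {"op": "send_rows", "data": {
  "series": [
    {"twist": [0, 0, 0], "delta_pos": [-3.85, -1.7, -0.97], "fingers": 0},
    {"twist": [0, 0, 0], "delta_pos": [-3.85, -1.7, -0.97], "fingers": 0},
    {"twist": [0, 0, 0], "delta_pos": [-3.85, -1.7, -0.97], "fingers": 0},
    {"twist": [0, 0, 0], "delta_pos": [-3.85, -1.7, -0.97], "fingers": 0},
    {"twist": [0, 0, 0], "delta_pos": [-3.85, -1.7, -0.97], "fingers": 0},
    {"twist": [0, 0, 0], "delta_pos": [-3.85, -1.7, -0.97], "fingers": 0},
    {"twist": [0, 0, 0], "delta_pos": [-3.85, -1.7, -0.97], "fingers": 0},
    {"twist": [0, 0, 0], "delta_pos": [-3.85, -1.7, -0.97], "fingers": 0},
    {"twist": [2.73, -5.94, 3.9], "delta_pos": [0, 0, 0], "fingers": 0},
    {"twist": [2.73, -5.94, 3.9], "delta_pos": [0, 0, 0], "fingers": 0},
    {"twist": [2.73, -5.94, 3.9], "delta_pos": [0, 0, 0], "fingers": 0},
    {"twist": [2.73, -5.94, 3.9], "delta_pos": [0, 0, 0], "fingers": 0},
    {"twist": [2.73, -5.94, 3.9], "delta_pos": [0, 0, 0], "fingers": 0},
    {"twist": [2.73, -5.94, 3.9], "delta_pos": [0, 0, 0], "fingers": 0}
  ]
}}

```text
t: 3.0
eef_pos: [0.4996, 0.3311, 0.301]
tcp_rot: [[-0.54, 0.789, 0.293], [0.573, 0.599, -0.559], [-0.617, -0.134, -0.776]]
contact_force: [-0.6, 0.1, -1.5]
finger_gap: 0.0007
```

```bash
python3 -c "
from h import *
print(np.round(get_state()['q'],2),pose())
togo([.5,.33,.3],goalR(15,20))"
```

```text
[-1.14  0.47  0.26  1.61  0.51  1.41 -0.36] (array([0.49960519, 0.33112329, 0.30098183]), array([[-0.53955408,  0.78932046,  0.29300956],
       [ 0.57300593,  0.59923315, -0.55909198],
       [-0.61688378, -0.13376415, -0.77560399]]))
shift cm [-0.03 -0.02  0.15]
turn deg [ 13.71 -29.57  19.33] shift after turn cm [0.05 0.01 0.15]
```

>>> {"op": "send_rows", "data": {
  "series": [
    {"twist": [2.74, -5.91, 3.87], "delta_pos": [0, 0, 0], "fingers": 0},
    {"twist": [2.74, -5.91, 3.87], "delta_pos": [0, 0, 0], "fingers": 0},
    {"twist": [2.74, -5.91, 3.87], "delta_pos": [0, 0, 0], "fingers": 0},
    {"twist": [2.74, -5.91, 3.87], "delta_pos": [0, 0, 0], "fingers": 0},
    {"twist": [2.74, -5.91, 3.87], "delta_pos": [0, 0, 0], "fingers": 0}
  ]
}}

```text
t: 3.5
eef_pos: [0.4993, 0.3316, 0.3001]
tcp_rot: [[-0.09, 0.966, 0.244], [0.33, 0.26, -0.908], [-0.94, -0.001, -0.342]]
contact_force: [-0.1, -0.3, -0.7]
finger_gap: 0.0004
```

```bash
python3 -c "
from h import *
print(np.round(get_state()['q'],2),pose())
togo([.575,.08,.1],goalR(15,20))"
```

```text
[-1.27  0.8   0.41  1.43  0.63  1.77 -0.74] (array([0.49928243, 0.33161053, 0.30006508]), array([[-0.08999506,  0.96567207,  0.24367673],
       [ 0.32994697,  0.2597611 , -0.9075567 ],
       [-0.93969989, -0.00127522, -0.34199779]]))
shift cm [ 9.82  0.8  31.52]
turn deg [0.03 0.   0.09] shift after turn cm [ 9.82  0.8  31.52]
```

>>> {"op": "send_rows", "data": {
  "series": [
    {"twist": [0, 0, 0], "delta_pos": [1.38, 0.08, 3.3], "fingers": 0},
    {"twist": [0, 0, 0], "delta_pos": [1.38, 0.08, 3.3], "fingers": 0},
    {"twist": [0, 0, 0], "delta_pos": [1.38, 0.08, 3.3], "fingers": 0},
    {"twist": [0, 0, 0], "delta_pos": [1.38, 0.08, 3.3], "fingers": 0},
    {"twist": [0, 0, 0], "delta_pos": [1.38, 0.08, 3.3], "fingers": 0},
    {"twist": [0, 0, 0], "delta_pos": [1.38, 0.08, 3.3], "fingers": 0},
    {"twist": [0, 0, 0], "delta_pos": [1.38, 0.08, 3.3], "fingers": 0},
    {"twist": [0, 0, 0], "delta_pos": [1.38, 0.08, 3.3], "fingers": 0},
    {"twist": [0, 0, 0], "delta_pos": [1.38, 0.08, 3.3], "fingers": 0},
    {"twist": [0, 0, 0], "delta_pos": [1.38, 0.08, 3.3], "fingers": 0},
    {"twist": [0, 0, 0], "delta_pos": [0, 0, 0], "fingers": 0}
  ]
}}

```text
t: 4.6
eef_pos: [0.5738, 0.0743, 0.0551]
tcp_rot: [[-0.094, 0.967, 0.237], [0.328, 0.255, -0.91], [-0.94, -0.008, -0.341]]
contact_force: [-0.1, 0.0, 0.6]
finger_gap: 0.0002
```

```bash
python3 -c "
from h import *
s=get_state();print(np.round(s['q'],2),s['contact_force'],pose())
a,_=read_camera('wrist');b,_=read_camera('side');c,_=read_camera('scene')
cv2.imwrite('pics/w1.png',np.hstack([b[150:300,200:400],c[120:270,170:370],cv2.resize(a,(400,300))[0:150]  if 0 else cv2.resize(a,(200,150))]).repeat(1,0))
im=np.hstack([cv2.resize(b[130:300,180:400],(400,309)),cv2.resize(c[120:290,170:390],(400,309))]);cv2.imwrite('pics/w1.png',im)
"
```

```text
[-1.02  1.03  0.45  1.79  0.76  1.15 -1.  ] [-0.11729543  0.01200273  0.59327804] (array([0.57382301, 0.0743399 , 0.05510928]), array([[-0.09414817,  0.96683056,  0.23743376],
       [ 0.32778407,  0.25529916, -0.90960428],
       [-0.94004985, -0.00781057, -0.3409476 ]]))
```

View pics/w1.png

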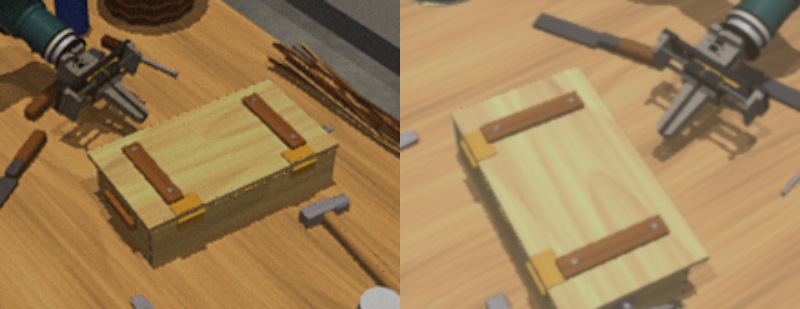

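>>> {"op": "send_rows", "data": {
  "series": [
    {"twist": [0, 0, 0], "delta_pos": [-0.75, -0.6, 2.1], "fingers": 0},
    {"twist": [0, 0, 0], "delta_pos": [-0.75, -0.6, 2.1], "fingers": 0},
    {"twist": [0, 0, 0], "delta_pos": [-0.75, -0.6, 2.1], "fingers": 0},
    {"twist": [0, 0, 0], "delta_pos": [0, 0, 0], "fingers": 0},
    {"twist": [0, 0, 0], "delta_pos": [0, 0, 0], "fingers": 0}
  ]
}}

```text
t: 5.25
eef_pos: [0.5757, 0.012, 0.0566]
tcp_rot: [[-0.092, 0.965, 0.245], [0.334, 0.262, -0.905], [-0.938, -0.002, -0.347]]
contact_force: [0.0, 0.6, -0.1]
finger_gap: 0.0007
```

```bash
cat > arc.py <<'E'
from h import *
p,R=pose();print(p,np.round(get_state()['q'],2),get_state()['contact_force'])
xc=np.array([-.108,-.994,0]);z=np.array([0,0,1.]);H=np.array([.595,-.202,.081])
def corner(p,R): return p+R@np.array([-.01,0,.008])
c=corner(p,R);d=c-H;print("x_c,z rel hinge mm",d@xc*1000,d[2]*1000)
r=-(d@xc);th=np.arange(0,1.56,.06)
pts=[c+xc*(r-r*np.cos(t))+z*(.081+r*np.sin(t)-c[2]) for t in th]
prev=c
for t,w in zip(th,pts): print(round(t,2),np.round(R.T@(w-prev)*100,2).tolist());prev=w
E
python3 arc.py
```

```text
[0.57574979 0.01200519 0.05656227] [-0.98  1.02  0.49  1.88  0.83  1.04 -1.04] [ 0.01697337  0.58104495 -0.13956411]
x_c,z rel hinge mm -200.43133383479173 -17.833527640007894
0.0 [-1.67, -0.0, -0.62]
0.06 [-1.14, -0.02, -0.39]
0.12 [-1.16, -0.04, -0.32]
0.18 [-1.17, -0.07, -0.26]
0.24 [-1.18, -0.09, -0.19]
0.3 [-1.19, -0.12, -0.12]
0.36 [-1.19, -0.14, -0.05]
0.42 [-1.19, -0.17, 0.01]
0.48 [-1.18, -0.19, 0.08]
0.54 [-1.17, -0.22, 0.15]
0.6 [-1.16, -0.24, 0.22]
0.66 [-1.14, -0.26, 0.28]
0.72 [-1.12, -0.28, 0.35]
0.78 [-1.09, -0.3, 0.41]
0.84 [-1.06, -0.32, 0.47]
0.9 [-1.02, -0.34, 0.53]
0.96 [-0.98, -0.35, 0.59]
1.02 [-0.94, -0.37, 0.65]
1.08 [-0.9, -0.38, 0.7]
1.14 [-0.85, -0.39, 0.76]
1.2 [-0.8, -0.4, 0.8]
1.26 [-0.74, -0.41, 0.85]
1.32 [-0.68, -0.42, 0.89]
1.38 [-0.63, -0.43, 0.93]
1.44 [-0.56, -0.43, 0.97]
1.5 [-0.5, -0.44, 1.0]
1.56 [-0.43, -0.44, 1.03]
```

>>> {"op": "send_rows", "data": {
  "series": [
    {"twist": [0, 0, 0], "delta_pos": [-0.27, -0.21, 0.72], "fingers": 0},
    {"twist": [0, 0, 0], "delta_pos": [-0.8, 0, -0.3], "fingers": 0},
    {"twist": [0, 0, 0], "delta_pos": [-0.8, 0, -0.3], "fingers": 0},
    {"twist": [0, 0, 0], "delta_pos": [-0.55, 0, -0.2], "fingers": 0},
    {"twist": [0, 0, 0], "delta_pos": [-0.55, 0, -0.2], "fingers": 0},
    {"twist": [0, 0, 0], "delta_pos": [-0.55, 0, -0.16], "fingers": 0},
    {"twist": [0, 0, 0], "delta_pos": [-0.55, 0, -0.16], "fingers": 0},
    {"twist": [0, 0, 0], "delta_pos": [0, 0, 0], "fingers": 0}
  ]
}}

```text
t: 6.05
eef_pos: [0.5753, 0.0013, 0.0973]
tcp_rot: [[-0.092, 0.966, 0.243], [0.332, 0.26, -0.907], [-0.939, -0.003, -0.345]]
contact_force: [-1.3, 0.4, -2.1]
finger_gap: 0.0003
```

```bash
python3 arc.py|head -3
```

```text
[0.5753489  0.00130521 0.09732681] [-0.99  0.94  0.52  1.91  0.85  1.06 -1.  ] [-1.27334379  0.4244109  -2.14987975]
x_c,z rel hinge mm -189.75803537024476 22.953284827977928
0.0 [2.15, 0.01, 0.79]
```

>>> {"op": "send_rows", "data": {
  "series": [
    {"twist": [0, 0, 0], "delta_pos": [-1.11, -0.07, -0.25], "fingers": 0},
    {"twist": [0, 0, 0], "delta_pos": [-1.12, -0.09, -0.18], "fingers": 0},
    {"twist": [0, 0, 0], "delta_pos": [-1.13, -0.11, -0.11], "fingers": 0},
    {"twist": [0, 0, 0], "delta_pos": [-1.13, -0.13, -0.05], "fingers": 0},
    {"twist": [0, 0, 0], "delta_pos": [-1.13, -0.16, 0.01], "fingers": 0},
    {"twist": [0, 0, 0], "delta_pos": [-1.12, -0.18, 0.08], "fingers": 0},
    {"twist": [0, 0, 0], "delta_pos": [-1.11, -0.21, 0.14], "fingers": 0},
    {"twist": [0, 0, 0], "delta_pos": [-1.1, -0.23, 0.21], "fingers": 0},
    {"twist": [0, 0, 0], "delta_pos": [0, 0, 0], "fingers": 0}
  ]
}}

```text
t: 6.95
eef_pos: [0.572, -0.0312, 0.183]
tcp_rot: [[-0.091, 0.966, 0.243], [0.332, 0.259, -0.907], [-0.939, -0.002, -0.344]]
contact_force: [-0.5, -0.5, -1.9]
finger_gap: 0.0001
```

```bash
python3 arc.py|head -2;  python3 -c "
from h import *
b,_=read_camera('side');c,_=read_camera('scene')
im=np.hstack([cv2.resize(b[130:300,180:400],(400,309)),cv2.resize(c[120:290,170:390],(400,309))]);cv2.imwrite('pics/w2.png',im)"
```

```text
[ 0.572028  -0.0312404  0.182964 ] [-0.99  0.77  0.58  1.98  0.91  1.09 -0.92] [-0.5074189  -0.45108255 -1.8902141 ]
x_c,z rel hinge mm -157.04826451577875 108.59973732534213
```

View pics/w2.png

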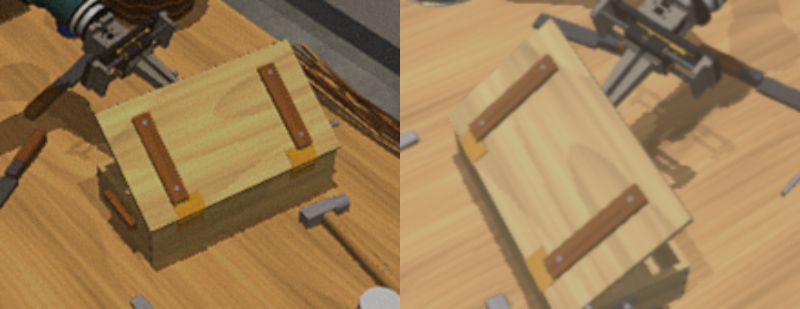

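The lid is up about 0.6 rad on the finger at about 2 N, so I continue along the arc.

>>> {"op": "send_rows", "data": {
  "series": [
    {"twist": [0, 0, 0], "delta_pos": [-1.09, -0.25, 0.27], "fingers": 0},
    {"twist": [0, 0, 0], "delta_pos": [-1.07, -0.27, 0.33], "fingers": 0},
    {"twist": [0, 0, 0], "delta_pos": [-1.04, -0.29, 0.39], "fingers": 0},
    {"twist": [0, 0, 0], "delta_pos": [-1.01, -0.31, 0.45], "fingers": 0},
    {"twist": [0, 0, 0], "delta_pos": [-0.97, -0.33, 0.51], "fingers": 0},
    {"twist": [0, 0, 0], "delta_pos": [-0.93, -0.34, 0.56], "fingers": 0},
    {"twist": [0, 0, 0], "delta_pos": [-0.9, -0.35, 0.62], "fingers": 0},
    {"twist": [0, 0, 0], "delta_pos": [-0.86, -0.36, 0.67], "fingers": 0},
    {"twist": [0, 0, 0], "delta_pos": [-0.81, -0.37, 0.73], "fingers": 0},
    {"twist": [0, 0, 0], "delta_pos": [-0.76, -0.38, 0.77], "fingers": 0},
    {"twist": [0, 0, 0], "delta_pos": [-0.7, -0.39, 0.82], "fingers": 0},
    {"twist": [0, 0, 0], "delta_pos": [0, 0, 0], "fingers": 0}
  ]
}}

```text
t: 8.25
eef_pos: [0.5598, -0.1314, 0.2563]
tcp_rot: [[-0.091, 0.967, 0.239], [0.331, 0.256, -0.908], [-0.939, -0.003, -0.343]]
contact_force: [-0.0, -1.2, 0.2]
finger_gap: 0.0001
```

```bash
python3 arc.py|head -2
```

```text
[ 0.55976347 -0.13141139  0.25630853] [-0.94  0.59  0.69  2.1   1.07  1.03 -0.86] [-0.03663394 -1.21325351  0.21775776]
x_c,z rel hinge mm -56.15136638808703 181.95286035980308
```

>>> {"op": "send_rows", "data": {
  "series": [
    {"twist": [0, 0, 0], "delta_pos": [-0.65, -0.4, 0.85], "fingers": 0},
    {"twist": [0, 0, 0], "delta_pos": [-0.6, -0.41, 0.88], "fingers": 0},
    {"twist": [0, 0, 0], "delta_pos": [-0.53, -0.41, 0.92], "fingers": 0},
    {"twist": [0, 0, 0], "delta_pos": [-0.48, -0.42, 0.95], "fingers": 0},
    {"twist": [0, 0, 0], "delta_pos": [-0.3, -0.32, 0.75], "fingers": 0},
    {"twist": [0, 0, 0], "delta_pos": [0, 0, 0], "fingers": 0},
    {"twist": [0, 0, 0], "delta_pos": [0, 0, 0], "fingers": 0}
  ]
}}

```text
t: 8.95
eef_pos: [0.5549, -0.1823, 0.2645]
tcp_rot: [[-0.093, 0.966, 0.242], [0.332, 0.259, -0.907], [-0.939, -0.003, -0.345]]
contact_force: [0.5, -0.2, 0.1]
finger_gap: 0.0003
```

```bash
python3 arc.py|head -2;  python3 -c "
from h import *
b,d=read_camera('side');c,e=read_camera('scene')
im=np.hstack([cv2.resize(b[100:270,180:400],(400,309)),cv2.resize(c[120:290,170:390],(400,309))]);cv2.imwrite('pics/w3.png',im)"
```

```text
[ 0.55487526 -0.18230975  0.26450083] [-0.89  0.56  0.74  2.14  1.16  0.96 -0.87] [ 0.54955941 -0.24535517  0.14896526]
x_c,z rel hinge mm -5.036827999708395 190.13217184896058
```

View pics/w3.png

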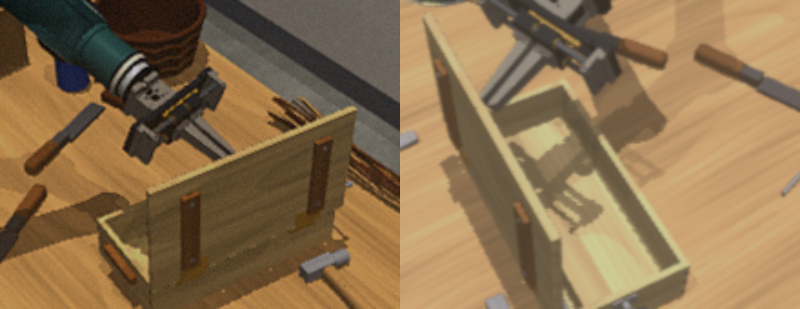

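>>> {"op": "send_rows", "data": {
  "series": [
    {"twist": [0, 0, 0], "delta_pos": [-0.14, -0.18, 0.45], "fingers": 0},
    {"twist": [0, 0, 0], "delta_pos": [-0.14, -0.18, 0.45], "fingers": 0},
    {"twist": [0, 0, 0], "delta_pos": [0, 0, 0], "fingers": 0}
  ]
}}

```text
t: 9.35
eef_pos: [0.5537, -0.1927, 0.264]
tcp_rot: [[-0.093, 0.966, 0.242], [0.332, 0.259, -0.907], [-0.939, -0.004, -0.345]]
contact_force: [0.1, 0.6, -0.2]
finger_gap: 0.0003
```

>>> {"op": "send_rows", "data": {
  "series": [
    {"twist": [0, 0, 0], "delta_pos": [-0.04, -0.055, 0.14], "fingers": 0},
    {"twist": [0, 0, 0], "delta_pos": [-0.04, -0.055, 0.14], "fingers": 0},
    {"twist": [0, 0, 0], "delta_pos": [0, 0, 0], "fingers": 0}
  ]
}}

```text
t: 9.65
eef_pos: [0.5537, -0.1952, 0.2637]
tcp_rot: [[-0.093, 0.966, 0.243], [0.332, 0.26, -0.907], [-0.939, -0.003, -0.345]]
contact_force: [-0.7, 0.8, 0.6]
finger_gap: 0.0005
```

>>> {"op": "send_rows", "data": {
  "series": [
    {"twist": [0, 0, 0], "delta_pos": [-0.035, -0.055, 0.14], "fingers": 0},
    {"twist": [0, 0, 0], "delta_pos": [-0.035, -0.055, 0.14], "fingers": 0},
    {"twist": [0, 0, 0], "delta_pos": [0, 0, 0], "fingers": 0}
  ]
}}

```text
t: 9.95
eef_pos: [0.5534, -0.1982, 0.2634]
tcp_rot: [[-0.093, 0.966, 0.243], [0.332, 0.26, -0.907], [-0.939, -0.003, -0.345]]
contact_force: [0.1, 1.2, 0.1]
finger_gap: -0.0
```

>>> {"op": "send_rows", "data": {
  "series": [
    {"twist": [0, 0, 0], "delta_pos": [-0.03, -0.055, 0.14], "fingers": 0},
    {"twist": [0, 0, 0], "delta_pos": [-0.03, -0.055, 0.14], "fingers": 0},
    {"twist": [0, 0, 0], "delta_pos": [0, 0, 0], "fingers": 0}
  ]
}}

```text
t: 10.25
eef_pos: [0.553, -0.2013, 0.263]
tcp_rot: [[-0.093, 0.966, 0.243], [0.332, 0.26, -0.907], [-0.939, -0.003, -0.345]]
contact_force: [-0.2, -0.3, 0.2]
finger_gap: 0.0001
```

>>> {"op": "send_rows", "data": {
  "series": [
    {"twist": [0, 0, 0], "delta_pos": [-0.03, -0.055, 0.14], "fingers": 0},
    {"twist": [0, 0, 0], "delta_pos": [-0.03, -0.055, 0.14], "fingers": 0},
    {"twist": [0, 0, 0], "delta_pos": [0, 0, 0], "fingers": 0}
  ]
}}

```text
t: 10.55
eef_pos: [0.5527, -0.2044, 0.2626]
tcp_rot: [[-0.093, 0.966, 0.243], [0.332, 0.26, -0.907], [-0.939, -0.003, -0.345]]
contact_force: [0.4, 0.6, 1.1]
finger_gap: 0.0005
```

```bash
python3 - <<'E'
from h import *
print(get_state()['contact_force'],get_state()['effort'])
for c in("scene","side"):
    im,d=read_camera(c);w=cloud(c,d)
    xc=np.array([-.108,-.994,0]);yc=np.array([.994,-.108,0]);q=w-np.array([.595,-.202,.081])
    X=q@xc;Y=q@yc;Z=q[...,2]
    m=(abs(Y)<.17)&(Z>.05)&(Z<.2)&(abs(X)<.09)&((Y>.06)|(X>0))
    A=np.c_[Z[m],np.ones(m.sum())]
    k=None
    x=X[m]
    keep=np.ones(len(x),bool)
    for _ in range(6):
        k=np.linalg.lstsq(A[keep],x[keep],rcond=None)[0];res=x-A@k;keep=abs(res)<max(.006,.0)
    print(c,m.sum(),keep.sum(),"lean rad",np.pi/2+np.arctan(k[0]),"offset",k[1])
E
```

```text
[0.39936603 0.58492222 1.09657088] [ 1.41130867e-01 -3.66524184e+01  1.00748304e+01 -1.35878161e+01
  1.50019851e+00  2.41734557e+00  1.91906096e-03]
scene 1345 1018 lean rad 1.6603513251018724 offset 0.013566723605613043
side 3647 3085 lean rad 1.6773856097874744 offset 0.010866302652743602
```

>>> {"op": "send_rows", "data": {
  "series": [
    {"twist": [0, 0, 0], "delta_pos": [-0.025, -0.055, 0.14], "fingers": 0},
    {"twist": [0, 0, 0], "delta_pos": [-0.025, -0.055, 0.14], "fingers": 0},
    {"twist": [0, 0, 0], "delta_pos": [0, 0, 0], "fingers": 0}
  ]
}}

```text
t: 10.95
eef_pos: [0.5524, -0.2073, 0.2621]
tcp_rot: [[-0.093, 0.966, 0.243], [0.332, 0.26, -0.907], [-0.939, -0.003, -0.345]]
contact_force: [-0.4, 0.4, -0.1]
finger_gap: 0.0004
```

>>> {"op": "send_rows", "data": {
  "series": [
    {"twist": [0, 0, 0], "delta_pos": [-0.025, -0.055, 0.14], "fingers": 0},
    {"twist": [0, 0, 0], "delta_pos": [-0.025, -0.055, 0.14], "fingers": 0},
    {"twist": [0, 0, 0], "delta_pos": [0, 0, 0], "fingers": 0}
  ]
}}

```text
t: 11.25
eef_pos: [0.552, -0.2103, 0.2616]
tcp_rot: [[-0.093, 0.966, 0.243], [0.332, 0.26, -0.907], [-0.939, -0.003, -0.345]]
contact_force: [0.6, 1.1, -1.0]
finger_gap: 0.0007
```

>>> {"op": "send_rows", "data": {
  "series": [
    {"twist": [0, 0, 0], "delta_pos": [-0.02, -0.055, 0.14], "fingers": 0},
    {"twist": [0, 0, 0], "delta_pos": [-0.02, -0.055, 0.14], "fingers": 0},
    {"twist": [0, 0, 0], "delta_pos": [0, 0, 0], "fingers": 0}
  ]
}}

```text
t: 11.55
eef_pos: [0.5516, -0.2133, 0.261]
tcp_rot: [[-0.093, 0.966, 0.243], [0.332, 0.26, -0.907], [-0.939, -0.003, -0.345]]
contact_force: [-0.3, -0.0, 1.6]
finger_gap: 0.0007
```

>>> {"op": "send_rows", "data": {
  "series": [
    {"twist": [0, 0, 0], "delta_pos": [-0.02, -0.055, 0.14], "fingers": 0},
    {"twist": [0, 0, 0], "delta_pos": [-0.02, -0.055, 0.14], "fingers": 0},
    {"twist": [0, 0, 0], "delta_pos": [0, 0, 0], "fingers": 0}
  ]
}}

```text
t: 11.85
eef_pos: [0.5513, -0.2162, 0.2604]
tcp_rot: [[-0.093, 0.966, 0.243], [0.332, 0.26, -0.907], [-0.939, -0.003, -0.345]]
contact_force: [-0.2, 0.3, 0.2]
finger_gap: 0.0004
```

>>> {"op": "send_rows", "data": {
  "series": [
    {"twist": [0, 0, 0], "delta_pos": [-0.015, -0.055, 0.14], "fingers": 0},
    {"twist": [0, 0, 0], "delta_pos": [-0.015, -0.055, 0.14], "fingers": 0},
    {"twist": [0, 0, 0], "delta_pos": [0, 0, 0], "fingers": 0}
  ]
}}

```text
t: 12.15
eef_pos: [0.551, -0.2191, 0.2597]
tcp_rot: [[-0.093, 0.966, 0.243], [0.332, 0.26, -0.907], [-0.939, -0.003, -0.345]]
contact_force: [-0.1, 1.3, 0.2]
finger_gap: 0.0001
```

>>> {"op": "send_rows", "data": {
  "series": [
    {"twist": [0, 0, 0], "delta_pos": [-0.015, -0.055, 0.14], "fingers": 0},
    {"twist": [0, 0, 0], "delta_pos": [-0.015, -0.055, 0.14], "fingers": 0},
    {"twist": [0, 0, 0], "delta_pos": [0, 0, 0], "fingers": 0}
  ]
}}

```text
t: 12.45
eef_pos: [0.5506, -0.2221, 0.259]
tcp_rot: [[-0.093, 0.966, 0.243], [0.332, 0.26, -0.907], [-0.939, -0.003, -0.345]]
contact_force: [-0.4, 0.0, 0.3]
finger_gap: 0.0005
```

>>> {"op": "send_rows", "data": {
  "series": [
    {"twist": [0, 0, 0], "delta_pos": [-0.01, -0.055, 0.14], "fingers": 0},
    {"twist": [0, 0, 0], "delta_pos": [-0.01, -0.055, 0.14], "fingers": 0},
    {"twist": [0, 0, 0], "delta_pos": [0, 0, 0], "fingers": 0}
  ]
}}

```text
t: 12.75
eef_pos: [0.5504, -0.2249, 0.2583]
tcp_rot: [[-0.093, 0.966, 0.243], [0.332, 0.26, -0.907], [-0.939, -0.003, -0.345]]
contact_force: [0.2, 0.7, -0.4]
finger_gap: 0.0007
```

>>> {"op": "send_rows", "data": {
  "series": [
    {"twist": [0, 0, 0], "delta_pos": [-0.01, -0.055, 0.14], "fingers": 0},
    {"twist": [0, 0, 0], "delta_pos": [-0.01, -0.055, 0.14], "fingers": 0},
    {"twist": [0, 0, 0], "delta_pos": [0, 0, 0], "fingers": 0}
  ]
}}

```text
t: 13.05
eef_pos: [0.5501, -0.2276, 0.2575]
tcp_rot: [[-0.093, 0.965, 0.243], [0.332, 0.261, -0.907], [-0.939, -0.003, -0.345]]
contact_force: [0.7, 0.3, 0.6]
finger_gap: 0.0008
```

>>> {"op": "send_rows", "data": {
  "series": [
    {"twist": [0, 0, 0], "delta_pos": [-0.01, -0.055, 0.14], "fingers": 0},
    {"twist": [0, 0, 0], "delta_pos": [-0.01, -0.055, 0.14], "fingers": 0},
    {"twist": [0, 0, 0], "delta_pos": [0, 0, 0], "fingers": 0}
  ]
}}

```text
t: 13.35
eef_pos: [0.5498, -0.2305, 0.2568]
tcp_rot: [[-0.093, 0.965, 0.244], [0.332, 0.261, -0.907], [-0.939, -0.003, -0.345]]
contact_force: [0.2, 1.0, 1.5]
finger_gap: 0.0006
```

>>> {"op": "send_rows", "data": {
  "series": [
    {"twist": [0, 0, 0], "delta_pos": [-0.005, -0.055, 0.14], "fingers": 0},
    {"twist": [0, 0, 0], "delta_pos": [-0.005, -0.055, 0.14], "fingers": 0},
    {"twist": [0, 0, 0], "delta_pos": [0, 0, 0], "fingers": 0}
  ]
}}

```text
t: 13.65
eef_pos: [0.5496, -0.2333, 0.256]
tcp_rot: [[-0.093, 0.965, 0.244], [0.332, 0.261, -0.907], [-0.939, -0.003, -0.345]]
contact_force: [0.8, 1.7, 2.7]
finger_gap: 0.0003
```

>>> {"op": "send_rows", "data": {
  "series": [
    {"twist": [0, 0, 0], "delta_pos": [-0.005, -0.055, 0.14], "fingers": 0},
    {"twist": [0, 0, 0], "delta_pos": [0, 0, 0], "fingers": 0}
  ]
}}

```text
t: 13.85
eef_pos: [0.5494, -0.2347, 0.2556]
tcp_rot: [[-0.093, 0.965, 0.244], [0.332, 0.261, -0.907], [-0.939, -0.003, -0.345]]
contact_force: [-0.6, 3.4, 4.8]
finger_gap: 0.0003
```

>>> {"op": "send_rows", "data": {
  "series": [
    {"twist": [0, 0, 0], "delta_pos": [-0.08, -0.036, 0.07], "fingers": 0},
    {"twist": [0, 0, 0], "delta_pos": [0, 0, 0], "fingers": 0}
  ]
}}

```text
t: 14.05
eef_pos: [0.5494, -0.2353, 0.2556]
tcp_rot: [[-0.093, 0.965, 0.244], [0.333, 0.261, -0.906], [-0.938, -0.003, -0.346]]
contact_force: [0.7, 3.9, 2.0]
finger_gap: 0.0007
```

>>> {"op": "send_rows", "data": {
  "series": [
    {"twist": [0, 0, 0], "delta_pos": [-0.03, -0.036, 0.09], "fingers": 0},
    {"twist": [0, 0, 0], "delta_pos": [0, 0, 0], "fingers": 0},
    {"twist": [0, 0, 0], "delta_pos": [0, 0, 0], "fingers": 0}
  ]
}}

```text
t: 14.35
eef_pos: [0.5493, -0.2361, 0.2554]
tcp_rot: [[-0.094, 0.965, 0.244], [0.333, 0.262, -0.906], [-0.938, -0.003, -0.346]]
contact_force: [1.6, 5.8, 1.1]
finger_gap: 0.0004
```

>>> {"op": "send_rows", "data": {
  "series": [
    {"twist": [0, 0, 0], "delta_pos": [-0.03, -0.036, 0.09], "fingers": 0},
    {"twist": [0, 0, 0], "delta_pos": [0, 0, 0], "fingers": 0},
    {"twist": [0, 0, 0], "delta_pos": [0, 0, 0], "fingers": 0},
    {"twist": [0, 0, 0], "delta_pos": [0, 0, 0], "fingers": 0}
  ]
}}

```text
t: 14.75
eef_pos: [0.5492, -0.237, 0.2552]
tcp_rot: [[-0.094, 0.965, 0.245], [0.334, 0.262, -0.906], [-0.938, -0.003, -0.347]]
contact_force: [1.4, 5.8, 1.0]
finger_gap: 0.0002
```

>>> {"op": "send_rows", "data": {
  "series": [
    {"twist": [0, 0, 0], "delta_pos": [-0.03, -0.036, 0.09], "fingers": 0},
    {"twist": [0, 0, 0], "delta_pos": [0, 0, 0], "fingers": 0},
    {"twist": [0, 0, 0], "delta_pos": [0, 0, 0], "fingers": 0}
  ]
}}

```text
t: 15.05
eef_pos: [0.5491, -0.2378, 0.255]
tcp_rot: [[-0.094, 0.965, 0.245], [0.334, 0.262, -0.905], [-0.938, -0.003, -0.347]]
contact_force: [0.8, 6.4, 0.8]
finger_gap: 0.0004
```

The stop was felt at about 1.82 rad, and the normal force built up to about 6.5 N. I back off now.

>>> {"op": "send_rows", "data": {
  "series": [
    {"twist": [0, 0, 0], "delta_pos": [0, 0, -0.3], "fingers": 0},
    {"twist": [0, 0, 0], "delta_pos": [0, 0, -0.7], "fingers": 0},
    {"twist": [0, 0, 0], "delta_pos": [0, 0, -4], "fingers": 0},
    {"twist": [0, 0, 0], "delta_pos": [0, 0, -4], "fingers": 0},
    {"twist": [0, 0, 0], "delta_pos": [0, 0, -4], "fingers": 0},
    {"twist": [0, 0, 0], "delta_pos": [0, 0, -4], "fingers": 0},
    {"twist": [0, 0, 0], "delta_pos": [0, 0, -4], "fingers": 0},
    {"twist": [0, 0, 0], "delta_pos": [0, 0, -4], "fingers": 0}
  ]
}}

```text
t: 15.85
eef_pos: [0.4859, -0.012, 0.3427]
tcp_rot: [[-0.093, 0.966, 0.24], [0.332, 0.257, -0.907], [-0.939, -0.005, -0.345]]
contact_force: [0.2, 0.1, 0.8]
finger_gap: 0.0004
```

```bash
python3 - <<'E'
from h import *
print(get_state()['contact_force'],np.round(get_state()['q'],2),pose()[0])
for c in("scene","side"):
    im,d=read_camera(c);w=cloud(c,d)
    xc=np.array([-.108,-.994,0]);yc=np.array([.994,-.108,0]);q=w-np.array([.595,-.202,.081])
    X=q@xc;Y=q@yc;Z=q[...,2]
    m=(abs(Y)<.17)&(Z>.05)&(Z<.2)&(abs(X)<.12);A=np.c_[Z[m],np.ones(m.sum())];x=X[m];keep=np.ones(len(x),bool)
    for _ in range(6): k=np.linalg.lstsq(A[keep],x[keep],rcond=None)[0];keep=abs(x-A@k)<.006
    print(c,keep.sum(),"lid rad",np.pi/2+np.arctan(k[0]))
a=np.array([.911,.412,0])
for f in(1,-1):
    y=f*np.array([-.412,.911,0]);z=np.array([0,0,-1.]);togo([.52,.28,.2],np.c_[np.cross(y,z),y,z])
E
```

```text
[0.18939627 0.08236085 0.76331594] [-1.22  0.38  0.67  2.09  0.93  1.38 -0.77] [ 0.48594732 -0.0120027   0.34265842]
scene 1124 lid rad 1.8571469127204772
side 2636 lid rad 1.8058370736607041
shift cm [ 22.69  10.75 -20.28]
turn deg [-59.36  50.61 -85.14] shift after turn cm [-14.77  24.9   14.26]
shift cm [ 22.69  10.75 -20.28]
turn deg [48.75 57.19 70.23] shift after turn cm [ 14.77 -24.9   14.26]
```

>>> {"op": "send_rows", "data": {
  "series": [
    {"twist": [3.75, 4.4, 5.4], "delta_pos": [0, 0, 0], "fingers": 0},
    {"twist": [3.75, 4.4, 5.4], "delta_pos": [0, 0, 0], "fingers": 0},
    {"twist": [3.75, 4.4, 5.4], "delta_pos": [0, 0, 0], "fingers": 0},
    {"twist": [3.75, 4.4, 5.4], "delta_pos": [0, 0, 0], "fingers": 0},
    {"twist": [3.75, 4.4, 5.4], "delta_pos": [0, 0, 0], "fingers": 0},
    {"twist": [3.75, 4.4, 5.4], "delta_pos": [0, 0, 0], "fingers": 0},
    {"twist": [3.75, 4.4, 5.4], "delta_pos": [0, 0, 0], "fingers": 0},
    {"twist": [3.75, 4.4, 5.4], "delta_pos": [0, 0, 0], "fingers": 0},
    {"twist": [3.75, 4.4, 5.4], "delta_pos": [0, 0, 0], "fingers": 0},
    {"twist": [3.75, 4.4, 5.4], "delta_pos": [0, 0, 0], "fingers": 0},
    {"twist": [3.75, 4.4, 5.4], "delta_pos": [0, 0, 0], "fingers": 6},
    {"twist": [3.75, 4.4, 5.4], "delta_pos": [0, 0, 0], "fingers": 6},
    {"twist": [3.75, 4.4, 5.4], "delta_pos": [0, 0, 0], "fingers": 6}
  ]
}}

```text
t: 17.25
eef_pos: [0.4869, -0.0136, 0.3416]
tcp_rot: [[0.916, 0.401, -0.001], [0.401, -0.916, 0.002], [-0.0, -0.002, -1.0]]
contact_force: [0.3, -0.6, 0.3]
finger_gap: 0.0222
```

```bash
python3 - <<'E'
from h import *
print(np.round(get_state()['q'],2),pose())
y=np.array([.412,-.911,0]);z=np.array([0,0,-1.]);togo([.52,.28,.22],np.c_[np.cross(y,z),y,z])
E
```

```text
[-0.86  0.06  0.88  1.88 -0.05  1.22 -1.12] (array([ 0.48694621, -0.0135576 ,  0.34162418]), array([[ 9.16139397e-01,  4.00858087e-01, -1.18319122e-03],
       [ 4.00859597e-01, -9.16138071e-01,  1.61838160e-03],
       [-4.35225172e-04, -1.95695670e-03, -9.99997990e-01]]))
shift cm [ 14.8  -25.55  12.21]
turn deg [-0.11  0.02 -0.7 ] shift after turn cm [ 15.11 -25.38  12.16]
```

>>> {"op": "send_rows", "data": {
  "series": [
    {"twist": [0, 0, -0.7], "delta_pos": [1.85, -3.2, 1.53], "fingers": 6},
    {"twist": [0, 0, 0], "delta_pos": [1.85, -3.2, 1.53], "fingers": 6},
    {"twist": [0, 0, 0], "delta_pos": [1.85, -3.2, 1.53], "fingers": 6},
    {"twist": [0, 0, 0], "delta_pos": [1.85, -3.2, 1.53], "fingers": 6},
    {"twist": [0, 0, 0], "delta_pos": [1.85, -3.2, 1.53], "fingers": 6},
    {"twist": [0, 0, 0], "delta_pos": [1.85, -3.2, 1.53], "fingers": 6},
    {"twist": [0, 0, 0], "delta_pos": [1.85, -3.2, 1.53], "fingers": 6},
    {"twist": [0, 0, 0], "delta_pos": [1.85, -3.2, 1.53], "fingers": 6},
    {"twist": [0, 0, 0], "delta_pos": [0, 0, 0], "fingers": 6}
  ]
}}

```text
t: 18.15
eef_pos: [0.5127, 0.2856, 0.2154]
tcp_rot: [[0.906, 0.423, -0.006], [0.423, -0.906, -0.005], [-0.008, 0.002, -1.0]]
contact_force: [-0.7, -0.1, -0.8]
finger_gap: 0.06
```

```bash
python3 - <<'E'
from h import *
print(np.round(get_state()['q'],2),pose())
k=calibration("wrist");a,d=read_camera("wrist");cv2.imwrite("pics/w4.png",a)
print(k)
v,u=np.mgrid[:420,:560];dx=(u-k["cx"])/k["fx"];dy=(v-k["cy"])/k["fy"];r=np.hypot(dx,dy)
t=np.tan(np.clip(r,0,1.4))/np.maximum(r,1e-9);E=np.array(k["extrinsics"])
w=np.stack([dx*t*d,-dy*t*d,-d],-1)@E[:3,:3].T+E[:3,3];w[(d<=0)|(r>1.2)]=np.nan
for o in outline_of("iron","wrist")[:3]:
    g=o["region"];p=w[g];p=p[np.isfinite(p[:,0])&(p[:,2]>.004)&(p[:,2]<.04)]
    rc=cv2.minAreaRect(p[:,:2].astype(np.float32)*1000);print("iron",o["score"],g.sum(),rc,p[:,2].max())
    ev,V=np.linalg.eigh(np.cov(p[:,:2].T));ax=V[:,1]*np.sign(V[0,1]);m=np.array(rc[0])/1000;q=p[:,:2]-m;T=q@ax;s=q@[-ax[1],ax[0]]
    print(ax,T.min(),T.max(),[(round(float(b),3),round(float(np.median(p[i,2])),4),np.round(np.percentile(s[i],[3,97]),4).tolist()) for b in np.linspace(-.11,.11,12) for i in [abs(T-b)<.008] if i.any()])
for n in("iron","iron_grip"): print([(round(r["score"],2),np.round(r["at"],3)) for r in search_frame(n,"wrist")[:3]])
E
```

```text
[-1.08  0.42  0.67  1.8  -0.3   1.03 -1.43] (array([0.51272818, 0.28558695, 0.21539431]), array([[ 0.90594307,  0.4233539 , -0.00621556],
       [ 0.4233284 , -0.90596234, -0.00503075],
       [-0.00776086,  0.00192635, -0.99996803]]))
{'fx': 325.19226210127806, 'fy': 325.19226210127806, 'cx': 281.5159680284521, 'cy': 207.18871862866385, 'extrinsics': array([[ 0.42478388,  0.86386064,  0.27074608,  0.58970348],
       [-0.90529071,  0.40444246,  0.12990393,  0.32255341],
       [ 0.00271768, -0.30028501,  0.95384565,  0.37689415],
       [ 0.        ,  0.        ,  0.        ,  1.        ]])}
iron 0.85 5307 ((549.4655151367188, 296.5570983886719), (237.8550567626953, 34.60158157348633), 23.451488494873047) 0.02662944390191091
[0.91814996 0.39623308] -0.11892995151890785 0.11892615892029129 [(-0.11, 0.0234, [-0.0117, 0.0122]), (-0.09, 0.0238, [-0.0119, 0.0126]), (-0.07, 0.0236, [-0.0122, 0.012]), (-0.05, 0.0237, [-0.0123, 0.0124]), (-0.03, 0.0201, [-0.0105, 0.0097]), (-0.01, 0.0201, [-0.0101, 0.0101]), (0.01, 0.009, [-0.0161, 0.0163]), (0.03, 0.009, [-0.0157, 0.0169]), (0.05, 0.0091, [-0.0156, 0.0163]), (0.07, 0.009, [-0.0154, 0.0169]), (0.09, 0.0091, [-0.0157, 0.0155]), (0.11, 0.009, [-0.015, 0.0152])]
iron 0.79 1693 ((330.196044921875, 128.4950408935547), (240.28175354003906, 32.49265670776367), 31.210601806640625) 0.0263540531778515
[0.85131921 0.52464807] -0.12023270628415587 0.12010463847178686 [(-0.11, 0.0094, [-0.0151, 0.0149]), (-0.09, 0.0094, [-0.0152, 0.0156]), (-0.07, 0.0094, [-0.014, 0.0149]), (-0.05, 0.0093, [-0.0136, 0.0154]), (0.03, 0.0203, [-0.009, 0.0088]), (0.05, 0.0241, [-0.0108, 0.0102]), (0.07, 0.0237, [-0.0114, 0.0119]), (0.09, 0.0237, [-0.0114, 0.0118]), (0.11, 0.0231, [-0.0116, 0.0121])]
[(0.83, array([0.376, 0.154, 0.02 ])), (0.77, array([0.564, 0.305, 0.01 ]))]
[(0.97, array([0.373, 0.156, 0.022])), (0.8, array([0.566, 0.302, 0.009]))]
```

View pics/w4.png

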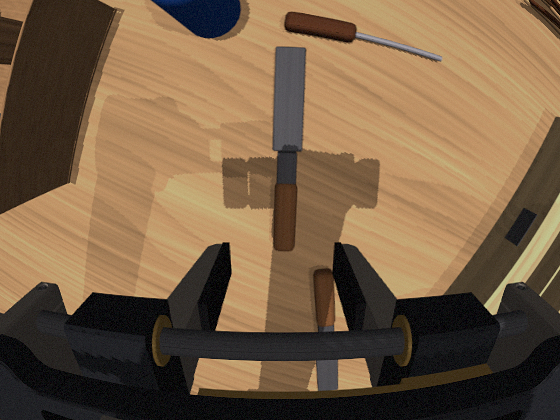

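```bash
python3 - <<'E'
from h import *
h=np.radians(23.4);x=np.array([np.cos(h),np.sin(h),0]);z=np.array([0,0,-1.]);R=np.c_[x,np.cross(z,x),z]
print(pose());togo([.533,.2895,.07],R);togo([.533,.2895,.011],R)
E
```

```text
(array([0.51575766, 0.27947334, 0.21908871]), array([[ 0.90956833,  0.41555277, -0.00116119],
       [ 0.415547  , -0.90956527, -0.00342347],
       [-0.00247881,  0.00263135, -0.99999347]]))
shift cm [ 2.02 -0.23 14.9 ]
turn deg [0.15 0.14 1.15] shift after turn cm [ 1.98 -0.24 14.91]
shift cm [ 2.04 -0.25 20.8 ]
turn deg [0.15 0.14 1.15] shift after turn cm [ 1.98 -0.24 20.81]
```

>>> {"op": "send_rows", "data": {
  "series": [
    {"twist": [0.1, 0.1, 1.15], "delta_pos": [0.4, -0.05, 3], "fingers": 6},
    {"twist": [0, 0, 0], "delta_pos": [0.4, -0.05, 3], "fingers": 6},
    {"twist": [0, 0, 0], "delta_pos": [0.4, -0.05, 3], "fingers": 6},
    {"twist": [0, 0, 0], "delta_pos": [0.4, -0.05, 3], "fingers": 6},
    {"twist": [0, 0, 0], "delta_pos": [0.4, -0.05, 3], "fingers": 6},
    {"twist": [0, 0, 0], "delta_pos": [0, 0, 0], "fingers": 6},
    {"twist": [0, 0, 0], "delta_pos": [0, 0, 0], "fingers": 6},
    {"twist": [0, 0, 0], "delta_pos": [0, 0, 0], "fingers": 6}
  ]
}}

```text
t: 19.15
eef_pos: [0.534, 0.2918, 0.0711]
tcp_rot: [[0.917, 0.399, 0.003], [0.399, -0.917, 0.001], [0.003, -0.0, -1.0]]
contact_force: [-0.1, 0.0, 0.5]
finger_gap: 0.0597
```

```bash
python3 - <<'E'
from h import *
h=np.radians(23.4);x=np.array([np.cos(h),np.sin(h),0]);z=np.array([0,0,-1.]);R=np.c_[x,np.cross(z,x),z]
print(pose()[0]);togo([.533,.2895,.011],R)
E
```

```text
[0.53401066 0.29182996 0.07105238]
shift cm [-0.2   0.17  6.  ]
turn deg [-0.   -0.17  0.13] shift after turn cm [-0.19  0.17  6.01]
```

>>> {"op": "send_rows", "data": {
  "series": [
    {"twist": [0, -0.1, 0.1], "delta_pos": [-0.1, 0.1, 2], "fingers": 6},
    {"twist": [0, 0, 0], "delta_pos": [-0.1, 0.05, 2], "fingers": 6},
    {"twist": [0, 0, 0], "delta_pos": [0, 0, 1.5], "fingers": 6},
    {"twist": [0, 0, 0], "delta_pos": [0, 0, 0.5], "fingers": 6},
    {"twist": [0, 0, 0], "delta_pos": [0, 0, 0], "fingers": 6},
    {"twist": [0, 0, 0], "delta_pos": [0, 0, 0], "fingers": 0},
    {"twist": [0, 0, 0], "delta_pos": [0, 0, 0], "fingers": 0},
    {"twist": [0, 0, 0], "delta_pos": [0, 0, 0], "fingers": 0},
    {"twist": [0, 0, 0], "delta_pos": [0, 0, 0], "fingers": 0},
    {"twist": [0, 0, 0], "delta_pos": [0, 0, 0], "fingers": 0},
    {"twist": [0, 0, 0], "delta_pos": [0, 0, 0], "fingers": 0}
  ]
}}

```text
t: 20.25
eef_pos: [0.5317, 0.2896, 0.0091]
tcp_rot: [[0.917, 0.398, -0.001], [0.398, -0.917, -0.001], [-0.001, 0.001, -1.0]]
contact_force: [0.4, -0.5, 0.9]
finger_gap: 0.0217
```

>>> {"op": "send_rows", "data": {
  "series": [
    {"twist": [0, 0, 0], "delta_pos": [0, 0, -1], "fingers": 0},
    {"twist": [0, 0, 0], "delta_pos": [0, 0, -3], "fingers": 0},
    {"twist": [0, 0, 0], "delta_pos": [0, 0, -4], "fingers": 0},
    {"twist": [0, 0, 0], "delta_pos": [0, 0, -4], "fingers": 0},
    {"twist": [0, 0, 0], "delta_pos": [0, 0, -4], "fingers": 0},
    {"twist": [0, 0, 0], "delta_pos": [0, 0, -3], "fingers": 0},
    {"twist": [0, 0, 0], "delta_pos": [-0.8, 3.07, 0], "fingers": 0},
    {"twist": [0, 0, 0], "delta_pos": [-0.8, 3.07, 0], "fingers": 0},
    {"twist": [0, 0, 0], "delta_pos": [-0.8, 3.07, 0], "fingers": 0},
    {"twist": [0, 0, 0], "delta_pos": [-0.8, 3.07, 0], "fingers": 0},
    {"twist": [0, 0, 0], "delta_pos": [-0.8, 3.07, 0], "fingers": 0},
    {"twist": [0, 0, 0], "delta_pos": [-0.8, 3.07, 0], "fingers": 0},
    {"twist": [0, 0, 0], "delta_pos": [-0.8, 3.07, 0], "fingers": 0},
    {"twist": [0, 0, 5], "delta_pos": [0, 0, 0], "fingers": 0},
    {"twist": [0, 0, 5], "delta_pos": [0, 0, 0], "fingers": 0},
    {"twist": [0, 0, 5], "delta_pos": [0, 0, 0], "fingers": 0},
    {"twist": [0, 0, 5], "delta_pos": [0, 0, 0], "fingers": 0},
    {"twist": [0, 0, 5], "delta_pos": [0, 0, 0], "fingers": 0},
    {"twist": [0, 0, 5], "delta_pos": [0, 0, 0], "fingers": 0},
    {"twist": [0, 0, 0], "delta_pos": [0, 0, 0], "fingers": 0}
  ]
}}

```text
t: 22.25
eef_pos: [0.5653, 0.0709, 0.1989]
tcp_rot: [[0.994, -0.113, -0.003], [-0.113, -0.994, -0.001], [-0.003, 0.002, -1.0]]
contact_force: [-0.3, 0.4, -3.6]
finger_gap: 0.022
```

```bash
python3 - <<'E'
from h import *
s=get_state();print(s['contact_force'],s['finger_gap'],np.round(s['q'],2),pose())
k=calibration("wrist");a,d=read_camera("wrist")
b,e=read_camera("scene");w=cloud("scene",e);c,e2=read_camera("side");w2=cloud("side",e2)
# chest rim tops: z 0.072..0.088
for W in (w,w2):
    m=(abs(W[...,2]-.08)<.006)&(abs(W[...,0]-.605)<.25)&(W[...,1]<.02)&(W[...,1]>-.26)
    r=cv2.minAreaRect(W[m][:,:2].astype(np.float32)*1000);print(m.sum(),np.round(cv2.boxPoints(r)).tolist(),r[1:])
cv2.imwrite("pics/w5.png",np.hstack([cv2.resize(a,(400,300)),cv2.resize(b[110:290,170:410],(400,300))]))
h=np.radians(-6.2);x=np.array([np.cos(h),np.sin(h),0]);z=np.array([0,0,-1.]);R=np.c_[x,np.cross(z,x),z]
togo([.590,-.086,.06],R)
E
```

```text
[-0.33741482  0.35632657 -3.63885145] 0.022022634635152107 [-0.83  0.45  0.84  1.87 -0.4   1.   -1.5 ] (array([0.56530717, 0.07088315, 0.19886329]), array([[ 0.99356613, -0.11321795, -0.00283628],
       [-0.11322188, -0.99356892, -0.00126836],
       [-0.00267444,  0.00158133, -0.99999517]]))
1495 [[407.0, -183.0], [789.0, -221.0], [807.0, -39.0], [425.0, -1.0]] ((182.54025268554688, 383.98419189453125), 84.2879867553711)
626 [[401.0, -197.0], [766.0, -237.0], [788.0, -37.0], [423.0, 4.0]] ((201.40093994140625, 367.14691162109375), 83.63610076904297)
shift cm [ 4.18 15.31 13.91]
turn deg [ 0.06  0.11 -0.18] shift after turn cm [ 4.11 15.34 13.9 ]
```

View pics/w5.png

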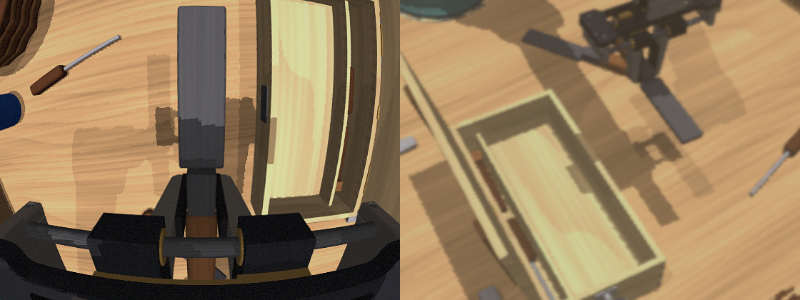

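>>> {"op": "send_rows", "data": {
  "series": [
    {"twist": [0, 0, 0], "delta_pos": [0.83, 3.07, 0], "fingers": 0},
    {"twist": [0, 0, 0], "delta_pos": [0.83, 3.07, 0], "fingers": 0},
    {"twist": [0, 0, 0], "delta_pos": [0.83, 3.07, 0], "fingers": 0},
    {"twist": [0, 0, 0], "delta_pos": [0.83, 3.07, 0], "fingers": 0},
    {"twist": [0, 0, 0], "delta_pos": [0.83, 3.07, 0], "fingers": 0},
    {"twist": [0, 0, 0], "delta_pos": [0, 0, 0], "fingers": 0},
    {"twist": [0, 0, 0], "delta_pos": [0, 0, 3], "fingers": 0},
    {"twist": [0, 0, 0], "delta_pos": [0, 0, 3], "fingers": 0},
    {"twist": [0, 0, 0], "delta_pos": [0, 0, 3], "fingers": 0},
    {"twist": [0, 0, 0], "delta_pos": [0, 0, 0], "fingers": 0},
    {"twist": [0, 0, 0], "delta_pos": [0, 0, 0], "fingers": 0}
  ]
}}

```text
t: 23.5
eef_pos: [0.5899, -0.0865, 0.1095]
tcp_rot: [[0.994, -0.112, -0.002], [-0.112, -0.994, -0.001], [-0.002, 0.001, -1.0]]
contact_force: [0.9, 0.4, -3.5]
finger_gap: 0.0217
```

```bash
python3 - <<'E'
from h import *
s=get_state();print(s['contact_force'],np.round(s['q'],2),pose()[0])
a,d=read_camera("wrist")
b,e=read_camera("scene")
cv2.imwrite("pics/w6.png",np.hstack([cv2.resize(a,(400,300)),cv2.resize(b[110:290,170:410],(400,300))]))
h=np.radians(-6.2);x=np.array([np.cos(h),np.sin(h),0]);z=np.array([0,0,-1.]);R=np.c_[x,np.cross(z,x),z]
togo([.590,-.086,.018],R)
E
```

```text
[ 0.89924319  0.42758557 -3.49611429] [-0.47  0.62  0.75  1.86 -0.54  0.88 -1.13] [ 0.58989355 -0.0865147   0.10952679]
shift cm [-0.13 -0.08  9.3 ]
turn deg [ 0.07 -0.08 -0.27] shift after turn cm [-0.12 -0.07  9.3 ]
```

View pics/w6.png

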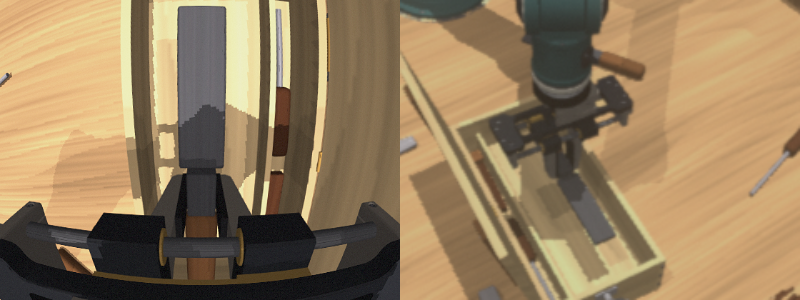

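The iron is centred over the front bay, parallel to the walls, and the hand is clear of the lid. I lower it.

>>> {"op": "send_rows", "data": {
  "series": [
    {"twist": [0, 0, 0], "delta_pos": [0, 0, 2], "fingers": 0},
    {"twist": [0, 0, 0], "delta_pos": [0, 0, 2], "fingers": 0},
    {"twist": [0, 0, 0], "delta_pos": [0, 0, 2], "fingers": 0},
    {"twist": [0, 0, 0], "delta_pos": [0, 0, 1.5], "fingers": 0},
    {"twist": [0, 0, 0], "delta_pos": [0, 0, 1], "fingers": 0},
    {"twist": [0, 0, 0], "delta_pos": [0, 0, 0.3], "fingers": 0},
    {"twist": [0, 0, 0], "delta_pos": [0, 0, 0], "fingers": 0},
    {"twist": [0, 0, 0], "delta_pos": [0, 0, 0], "fingers": 0},
    {"twist": [0, 0, 0], "delta_pos": [0, 0, 0], "fingers": 0}
  ]
}}

```text
t: 24.5
eef_pos: [0.5903, -0.0868, 0.022]
tcp_rot: [[0.994, -0.113, -0.0], [-0.113, -0.994, -0.001], [-0.0, 0.001, -1.0]]
contact_force: [0.2, -0.7, -3.6]
finger_gap: 0.0216
```

>>> {"op": "send_rows", "data": {
  "series": [
    {"twist": [0, 0, 0], "delta_pos": [0, 0, 0.15], "fingers": 0},
    {"twist": [0, 0, 0], "delta_pos": [0, 0, 0.15], "fingers": 0},
    {"twist": [0, 0, 0], "delta_pos": [0, 0, 0], "fingers": 0},
    {"twist": [0, 0, 0], "delta_pos": [0, 0, 0], "fingers": 0}
  ]
}}

```text
t: 24.9
eef_pos: [0.5897, -0.0866, 0.0182]
tcp_rot: [[0.994, -0.113, -0.001], [-0.113, -0.994, -0.001], [-0.001, 0.001, -1.0]]
contact_force: [0.1, 0.6, -3.8]
finger_gap: 0.0213
```

>>> {"op": "send_rows", "data": {
  "series": [
    {"twist": [0, 0, 0], "delta_pos": [0, 0, 0.1], "fingers": 0},
    {"twist": [0, 0, 0], "delta_pos": [0, 0, 0], "fingers": 0},
    {"twist": [0, 0, 0], "delta_pos": [0, 0, 0], "fingers": 0}
  ]
}}

```text
t: 25.2
eef_pos: [0.5898, -0.0866, 0.018]
tcp_rot: [[0.994, -0.113, -0.001], [-0.113, -0.994, -0.0], [-0.001, 0.001, -1.0]]
contact_force: [-3.0, 0.6, 5.5]
finger_gap: 0.0219
```

Floor felt at 0.018 m, as expected. I open the fingers partly, since opening them fully would reach the front wall.

>>> {"op": "send_rows", "data": {
  "series": [
    {"twist": [0, 0, 0], "delta_pos": [0, 0, 0], "fingers": 2.8},
    {"twist": [0, 0, 0], "delta_pos": [0, 0, 0], "fingers": 3.5},
    {"twist": [0, 0, 0], "delta_pos": [0, 0, 0], "fingers": 4.5},
    {"twist": [0, 0, 0], "delta_pos": [0, 0, 0], "fingers": 4.5},
    {"twist": [0, 0, 0], "delta_pos": [0, 0, 0], "fingers": 4.5},
    {"twist": [0, 0, 0], "delta_pos": [0, 0, -0.5], "fingers": 4.5},
    {"twist": [0, 0, 0], "delta_pos": [0, 0, -2], "fingers": 4.5},
    {"twist": [0, 0, 0], "delta_pos": [0, 0, -3], "fingers": 4.5},
    {"twist": [0, 0, 0], "delta_pos": [0, 0, -4], "fingers": 4.5},
    {"twist": [0, 0, 0], "delta_pos": [0, 0, -4], "fingers": 4.5},
    {"twist": [0, 0, 0], "delta_pos": [0, 0, -4], "fingers": 4.5},
    {"twist": [0, 0, 0], "delta_pos": [0, -3, -2], "fingers": 4.5},
    {"twist": [0, 0, 0], "delta_pos": [0, -3, 0], "fingers": 4.5},
    {"twist": [0, 0, 0], "delta_pos": [0, -3, 0], "fingers": 4.5},
    {"twist": [0, 0, 0], "delta_pos": [0, 0, 0], "fingers": 4.5},
    {"twist": [0, 0, 0], "delta_pos": [0, 0, 0], "fingers": 4.5}
  ]
}}

```text
t: 26.8
eef_pos: [0.5998, 0.004, 0.2119]
tcp_rot: [[0.994, -0.111, -0.002], [-0.111, -0.994, -0.001], [-0.002, 0.001, -1.0]]
contact_force: [-0.1, -0.2, 0.3]
finger_gap: 0.045
```

```bash
python3 - <<'E'
from h import *
s=get_state();print(s['contact_force'],s['finger_gap'],pose()[0])
k=calibration("wrist");a,d=read_camera("wrist")
b,e=read_camera("scene");c,f=read_camera("side")
cv2.imwrite("pics/w7.png",np.hstack([cv2.resize(a,(400,300)),cv2.resize(c[70:280,150:430],(400,300))]))
v,u=np.mgrid[:420,:560];dx=(u-k["cx"])/k["fx"];dy=(v-k["cy"])/k["fy"];r=np.hypot(dx,dy)
t=np.tan(np.clip(r,0,1.4))/np.maximum(r,1e-9);E=np.array(k["extrinsics"])
w=np.stack([dx*t*d,-dy*t*d,-d],-1)@E[:3,:3].T+E[:3,3];w[(d<=0)|(r>1.2)]=np.nan
for o in outline_of("iron","wrist")[:2]:
    p=w[o["region"]];p=p[np.isfinite(p[:,0])&(p[:,2]<.045)];q=p-np.array([.605,-.1125,0]);X=q@[-.108,-.994,0];Y=q@[.994,-.108,0]
    print(o["score"],len(p),"x_c",np.percentile(X,[2,98]),"y_c",np.percentile(Y,[1,99]),[(round(float(y),3),round(float(np.median(p[i,2])),4)) for y in np.linspace(-.12,.12,9) for i in [abs(Y-y)<.01] if i.any()])
for cam,W in(("scene",cloud("scene",e)),("side",cloud("side",f))):
    q=W-np.array([.595,-.202,.081]);X=q@[-.108,-.994,0];Y=q@[.994,-.108,0];Z=q[...,2]
    m=(abs(Y)<.17)&(Z>.05)&(Z<.2)&(abs(X)<.12);A=np.c_[Z[m],np.ones(m.sum())];x=X[m];kp=np.ones(len(x),bool)
    for _ in range(6): l=np.linalg.lstsq(A[kp],x[kp],rcond=None)[0];kp=abs(x-A@l)<.006
    print(cam,kp.sum(),"lid rad",np.pi/2+np.arctan(l[0]))
    print(cam,[(n,np.round(r["at"],3)) for n in("bodkin","secateurs","side_cutters","mallet","bottle","glue_jar") for r in search_frame(n,cam)[:1]])
E
```

```text
[-0.1078001  -0.24525875  0.28340833] 0.04498556324801518 [0.59978606 0.00395747 0.21194281]
0.92 5268 x_c [-0.04109096 -0.00880019] y_c [-0.10856234  0.11710694] [(-0.12, 0.0323), (-0.09, 0.0326), (-0.06, 0.0324), (-0.03, 0.0291), (0.0, 0.0187), (0.03, 0.0181), (0.06, 0.0181), (0.09, 0.018), (0.12, 0.018)]
0.63 797 x_c [-0.21261416 -0.1462899 ] y_c [-0.36196454 -0.28474662] []
scene 1133 lid rad 1.858067880057471
scene [('bodkin', array([0.7  , 0.299, 0.019])), ('secateurs', array([ 0.417, -0.431,  0.009])), ('side_cutters', array([ 0.352, -0.332,  0.007])), ('mallet', array([ 0.686, -0.365,  0.023])), ('bottle', array([0.673, 0.423, 0.12 ])), ('glue_jar', array([ 0.596, -0.506,  0.086]))]
side 2613 lid rad 1.8055379098413793
side [('bodkin', array([0.695, 0.306, 0.014])), ('secateurs', array([ 0.409, -0.43 ,  0.01 ])), ('side_cutters', array([ 0.343, -0.327,  0.008])), ('mallet', array([ 0.676, -0.357,  0.018])), ('bottle', array([0.652, 0.423, 0.107])), ('glue_jar', array([ 0.552, -0.518,  0.074]))]
```

View pics/w7.png

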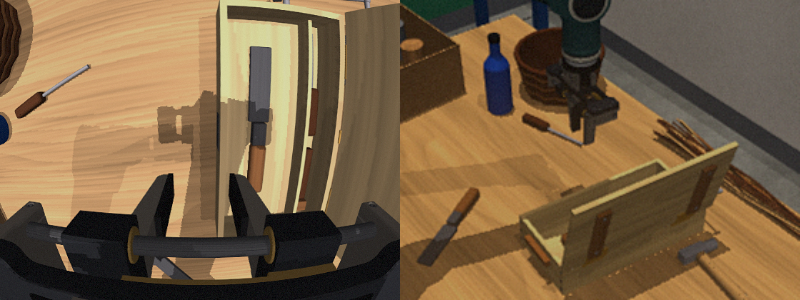

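The iron lies flat in the front bay: its blade top is at 0.018 m, which is 9 mm of floor plus 9 mm of blade. The lid is unchanged and the bystanders have not moved, so I hand in.

```bash
python3 -c "
from station import *
print(hand_in())"
```

```text
the job is handed in; nothing more can be done
None
```

The lid stands open against its stay and the rapping iron lies flat in the wide front bay. I handed the job in at about 27 s of the 67 s allowed; no verdict was reported.

- **Lid:** I lifted it with the closed fingertips under the front edge, then crept forward in steps of 3 mm or less until I felt the stop at about 1.82 rad. There I pressed it home, with the force building to about 6.5 N. After I backed off, the lid stayed at 1.81 rad by the side camera and 1.86 by the scene camera, the same before and after the iron was placed.
- **Stay force:** The force between collar and eye could not be read directly. I judged it to be over 6 N from the push force and the lever arms.
- **Iron:** I gripped the leftmost iron at its shoulder, lowered it until it touched the floor, opened the fingers partly and withdrew. Measured in the chest frame, it lies at about x −25 mm, y +4 mm. The blade top is at an even 18 mm, which means it is flat on the 9 mm floor.
- **Everything else:** All bystanders were within about 6 mm of their first readings, which is measurement noise. At the end the gripper was clear of everything and the wrist force was about 0 N.

No check failed; the only disagreement was about 0.05 rad between the two cameras on the lid angle.

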